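Roll a sensor housing into the V-rest and slide it to the stop

ROBOT

A 7-joint arm with a two-finger parallel gripper is mounted at the origin on the work surface. World frame = base frame: x ahead of the robot, y to its left, z up, the work surface at z = 0. Lengths are in m, angles in rad, forces in N, time in s.
With the tool pointing down it reaches from about 0.4 to 0.85 m from the base axis. Payload 4.5 kg.
Tool frame: the origin (TCP) lies between the finger pads; the fingertips stand 19 mm ahead of it and the grasp point (between the pads) is the TCP (r.tips_ahead is the distance from the TCP to the fingertips, in m); z points along the fingers, y is the line along which they close (so a half turn about z gives the same grasp; the last joint's range is limited). The gripper opens to 88 mm and grips with 3 to 60 N. Pads are 18 mm wide; open, the fingers measure 123 mm over their backs; the gripper's body (75 mm by 187 mm) begins 45 mm behind the grasp point.
Start: joints at [1.277, 0.689, -0.195, 1.565, 0.157, 0.902, -0.215], TCP at [0.201, -0.592, 0.258] pointing down, gripper open.
Joint ranges: [-3.01, 3.01], [-0.46, 2.08], [-1.47, 1.51], [0.13, 2.56], [-1, 4.14], [0.04, 2.09], [-2.66, 2.66]. Speed limits (rad/s): [2.57, 2.57, 3.14, 3.14, 3.14, 3.14, 3.14].

INTERFACE

Orientations are given as a unit quaternion [x, y, z, w].
In Python, from plant import r, cams, models gives the robot as it stands. The module is installed in compiled form; this text tells all that it offers.
- The arm moves only by the tool jog_arm, never from a script. Its arguments are lists of equal length, an entry for each row: "turn": the turn, a rotation vector about the tool's x, y, z in rad, a list of three; "translation": the shift along the tool's x, y, z in m, a list of three; "grip": the closure, from 0 (fully open) to 1 (shut). In form: {"turn": [[ax, ay, az], ...], "translation": [[tx, ty, tz], ...], "grip": [grip, ...]}. A call has 1 to 20 rows; each row is the pose to reach, as a shift and turn from the pose commanded when the call began, along the tool's axes at that moment; what a row does not reach only later rows make up. A row lasts 1/8 s, in which the tool goes at most 62.5 mm and 10.7 degrees, less where a joint would pass 70% of its speed; a pose out of reach is approached as far as the arm can. A call with a gripper value outside its range is refused whole. The fingers move at their own pace and stop on an object; "force" is the grip in N (left out, the last holds). Time passes only in rows, so rows that repeat a pose let the fingers close. It gives the time, the measured TCP pose, the force, the opening and the grip force at its end, in the units of the state.
- r.get_state(): the state, without advancing time (a new reading comes with each control period).
- cams.snapshot(name): name is "side" or "top" or "wrist"; returns the picture (420x560x3 uint8, red, green, blue); there is no depth.
- cams.camera_params(name): a dict with "fx", "fy", "cx", "cy" (pixels), "k1" (the pictures are not rectified: a ray, as slopes to the right and down, at radius r is drawn at 1 + k1 r^2 times it, then the intrinsics apply), "eye" and "orientation" of the camera in the world. Camera axes: x right, y up, looking along -z (the intrinsics and any distortion apply to the point x, -y, -z); pixel columns grow to the right and rows downward; lengths in m; the calibration is good to about 2 mm. A picture is of the moment at which its call begins: read the wrist's pose just before it. camera_params takes no time and is no camera call; for the wrist camera it gives the pose at the moment of the call.
- r.finish_job(): hands the job in; it is judged then, once.
Trained networks look in the newest picture that a camera, given by its name, has taken for a name from the list of things; names that differ only in an ending like _2 or _b are one class to them, and where a whole thing is asked for, a point or a joint stands for the part that bears it (a point fixed in the world has none). Each returns a list of dicts, best first, with "p" (0 to 1); they miss things now and then, are a little off and sometimes report something else, mostly with a low value. They report only what shows in the picture. A call takes as long as a camera call. They do not tell look-alikes from the thing itself.
- models.find_in(camera, name): "position" ([x, y, z] in m, in world coordinates, good to about 4 mm: the middle of the surface that is visible of it).
- models.masks_of(camera, name): "pixels" (420x560 bool, what is visible of it).
- models.place_of(camera, name): "position" ([x, y, z] in m, in world coordinates, good to about 4 mm: a listed point, or the origin of a listed thing).
The state is a dict: "clock": time; "q": joint angles; "qd": joint speeds; "joint_torque": joint torques, N m; "tool_pos": TCP position; "eef_rot": TCP orientation; "contact_force": force on the tool from outside, world axes, zero at the start; "moment": the same for the moment, N m; "opening": opening from 0.0 (shut) to 1.0 (fully open); "finger_force": force on a finger pad.
Only numpy, scipy, OpenCV 4.12 (cv2) and the standard library are available. Lean on these libraries where they do the work, as an engineer would, in place of code of your own. Each camera call takes 0.05 s, during which the arm holds its last target. There are 200 camera calls.

TASK

Without gripping or lifting it, push the loose round aluminium sensor housing with the fingers so that it rolls across the bench, up the ramp and drops into the groove of the blue V-rest. Then push on its end so that it slides along the groove until its other end is against the yellow stop plate, ready for soldering. Leave it lying there, and do not disturb the jar, the cup, the meter or the screwdriver.

Things in the scene. Friction and masses are not known exactly. Their poses are not given: they have to be found in the camera images.
- housing: Loose plain aluminium cylinder, 40 mm diameter, 120 mm long, about 0.25 kg, dark bands, red stripe. Origin at its centre; x along its axis; z (the stripe) up at the start. It lies on the bench (centre 20 mm up) before the ramp, up to 8 degrees off square (pushed askew, it rolls off askew and turns little). Smooth, rolls easily; rolls back off the ramp if let go. In the groove it slides endwise at 1 to 3 N.
- vrest: Fixed V-rest. Origin on the bench under the groove's line; x along the groove to the stop, z up; the bar rolls in along +y. Section (y, z mm): ramp from (-60, 0) up to the crest (-17, 10), 45-degree flank down to the bench, 45-degree flank up to (37, 30), flat to y 50. Spans x -62 to 80 mm; yellow stop plate at x 80 to 90, y -15 to 50, 36 high. End at x = -62 is open.
- seat (a point): Where the housing's centre must finally be: on the axis of a 40 mm bar lying in the groove, against the stop (20, 0, 21.5 mm in the V-rest's frame, same axes).
- stop_face (a point): Point on the stop plate's face where the housing's end centre must arrive (80, 0, 21.5 mm in the V-rest's frame).
- jar: Bystander: closed white plastic jar, 56 mm diameter, 66 mm high; origin at the centre of its underside, z up.
- cup: Bystander: open green cup, 60 mm across the rim, 55 mm high; origin at the centre of its underside, z up.
- meter: Bystander: orange handheld multimeter lying on its back, 160 x 85 x 36 mm (x, y, z), its dial 44 mm high; origin at the centre of its underside.
- driver: Bystander: screwdriver with a blue handle, lying on the bench along its x axis, 200 mm long, 26 mm high; origin on the bench at mid-length.
Mind the look-alikes: they are no part of the job. What is meant by the housing is not brown or turquoise, and is the larger of those in its own colour.

How it is judged:
On the way, in this order (a step that is already met when the one before it is completed fails the run):
1. the housing has been rolled on its side: turned by more than 115 degrees about its axis (angle between housing's own z axis and vertical above 2 rad), for 0.02 s.
2. the housing lies in the groove of the V-rest: within 3 mm of the groove's line, at the seated height, parallel within 0.06 rad (y of housing in the frame of vrest between -0.003 and 0.003 m and z of housing in the frame of vrest between 0.0185 and 0.0245 m and angle between the x axis of housing and the x axis of vrest, either way round below 0.06 rad), for 0.2 s.
3. the housing, in the groove, has been slid to within 3 mm of the stop plate (all of step 2 and x of housing in the frame of vrest above 0.017 m), for 0.1 s.
At the end, for the whole second after the job is handed in: The housing lies still in the groove (axis within 3 mm sideways and in height and 0.06 rad of the seat's), its end within 3 mm of the stop plate; jar, cup, meter and screwdriver are within 15 mm of where they stood (all of step 3 and linear speed of housing below 0.01 m/s and angular speed of housing below 0.3 rad/s and distance of each of jar, cup, meter, driver from where it was at the start of the episode below 0.015 m); the robot touches nothing.
It fails at once if the housing is lifted: its centre rises more than 45 mm above the bench (rolling over the crest takes it to 30 mm) (height (world z) of housing above 0.045 m).
It fails at once if the housing is lifted off the bench before it has reached the ramp (centre higher than 28 mm) (height (world z) of housing above 0.028 m and y of housing in the frame of vrest below -0.075 m).
It fails at once if the jar, cup, meter or screwdriver is pushed aside by more than 15 mm (distance of any of jar, cup, meter, driver from where it was at the start of the episode above 0.015 m).
It also fails if it takes over 58 s, if anything falls off the work surface, if the arm or the gripper's body presses on something with over 40 N, if the wrist force passes 120 N, or if a joint passes its speed limit or range.

## Working session

There is one attempt and no reset: what is moved stays moved. The work goes in short steps, Python scripts to look and compute and a tool call to move; the robot and the scene stay as the last step left them, time stands still between calls to the robot, and variables do not carry over. Pictures are saved under pics/ and viewed, at most 10 in all, crops included, and the job is handed in when it is done.

Besides the shell and the picture viewer there is one more tool, called after "Request:" as a command line: name --argument value ..., lists and objects as JSON in quotes. jog_arm: Moves the arm, as the interface text tells. Its arguments: {"type":"object","properties":{"turn":{"type":"array"},"translation":{"type":"array"},"grip":{"type":"array"},"force":{"type":"number"}},"required":["turn","translation","grip"]}

```bash
mkdir -p pics; cat > h.py <<'E'
import numpy as np, cv2
from scipy.spatial.transform import Rotation as R
from plant import r,cams,models
def ray(cam,u,v):
    p=cams.camera_params(cam);x=(u-p['cx'])/p['fx'];y=(v-p['cy'])/p['fy'];a,b=x,y
    for _ in range(20):
        k=1+p['k1']*(a*a+b*b);a,b=x/k,y/k
    return np.array(p['eye']),R.from_quat(p['orientation']).apply([a,-b,-1])
def at(cam,u,v,z):
    e,d=ray(cam,u,v);return e+d*(z-e[2])/d[2]
def proj(cam,P):
    p=cams.camera_params(cam);c=R.from_quat(p['orientation']).inv().apply(np.array(P)-p['eye'])
    a,b=c[0]/-c[2],-c[1]/-c[2];k=1+p['k1']*(a*a+b*b)
    return np.array([p['cx']+p['fx']*a*k,p['cy']+p['fy']*b*k])
E
python3 - <<'E'
from h import *
np.set_printoptions(precision=4,suppress=True)
for c in['top','side']:
    im=cams.snapshot(c);cv2.imwrite(f'pics/{c}0.png',im[:,:,::-1])
    p=cams.camera_params(c);print(c,p['eye'],p['fx'])
    for n in['housing','vrest','seat','stop_face','jar','cup','meter','driver']:
        for d in models.place_of(c,n):print(n,round(d['p'],2),np.array(d['position']),proj(c,d['position']).round())
s=r.get_state();print(s)
E
```

```text
top [ 0.4846 -0.011   1.3653] 520.7968312868767
housing 0.78 [ 0.7585 -0.2687  0.0209] [376. 140.]
housing 0.66 [ 0.5973 -0.2269  0.0175] [361. 201.]
housing 0.59 [ 0.4298 -0.1957  0.0131] [349. 266.]
housing 0.56 [ 0.4812 -0.3378  0.0088] [403. 245.]
vrest 0.93 [ 0.5837 -0.0487 -0.0014] [292. 207.]
vrest 0.27 [ 0.5861  0.401  -0.0004] [122. 206.]
seat 0.98 [ 0.5955 -0.0405  0.0177] [289. 202.]
stop_face 0.84 [ 0.6596 -0.0321  0.0236] [286. 177.]
jar 0.15 [ 0.5986 -0.2235  0.0196] [359. 200.]
cup 0.95 [ 0.7772 -0.1216 -0.0008] [319. 134.]
meter 0.64 [ 0.5828 -0.0484  0.0025] [292. 207.]
meter 0.56 [0.5838 0.4025 0.0013] [121. 207.]
driver 0.89 [ 0.5992 -0.4479 -0.0004] [442. 201.]
side [ 0.3557 -0.803   1.1023] 479.3733571393456
housing 0.83 [ 0.5987 -0.2276  0.022 ] [307. 287.]
housing 0.69 [ 0.4278 -0.2006  0.0135] [240. 296.]
housing 0.68 [ 0.4902 -0.3372  0.015 ] [278. 338.]
housing 0.63 [ 0.7619 -0.2627  0.0188] [370. 284.]
vrest 0.69 [ 0.5813 -0.0503  0.0034] [281. 239.]
vrest 0.18 [ 0.5971 -0.0455  0.0221] [286. 233.]
seat 0.83 [ 0.5998 -0.0454  0.022 ] [287. 233.]
seat 0.26 [
[... 204 characters left out ...]
844 -0.123  -0.0022] [357. 244.]
meter 0.8 [0.5855 0.4023 0.0012] [245. 135.]
meter 0.17 [ 0.5977 -0.2278  0.0193] [306. 288.]
driver 0.71 [ 0.5942 -0.4482 -0.0022] [333. 371.]
{'clock': 0.9, 'q': array([ 1.2768,  0.6891, -0.1946,  1.5653,  0.1573,  0.9025, -0.2151]), 'qd': array([ 0.0009,  0.0018,  0.0013, -0.0008,  0.0006, -0.0003,  0.0001]), 'joint_torque': array([  0.0002, -52.7484,  -1.2672, -15.3748,  -0.0519,  -0.0009,
         0.    ]), 'tool_pos': array([ 0.2012, -0.5917,  0.2578]), 'eef_rot': array([ 0.9866,  0.1632, -0.    ,  0.    ]), 'contact_force': array([-0.3801, -0.1665,  1.5616]), 'moment': array([0.025 , 0.0738, 0.0281]), 'finger_force': 0.0, 'opening': 0.9990869197022967}
```

```bash
python3 - <<'E'
import cv2
a=cv2.imread('pics/top0.png');b=cv2.imread('pics/side0.png')
cv2.imwrite('pics/topc.png',cv2.resize(a[90:300,240:480],None,fx=2.8,fy=2.8,interpolation=2))
E
```

```text
(no output)
```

View pics/top0.png

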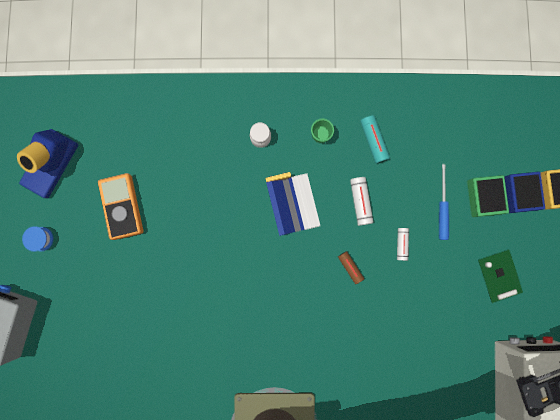

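View pics/topc.png

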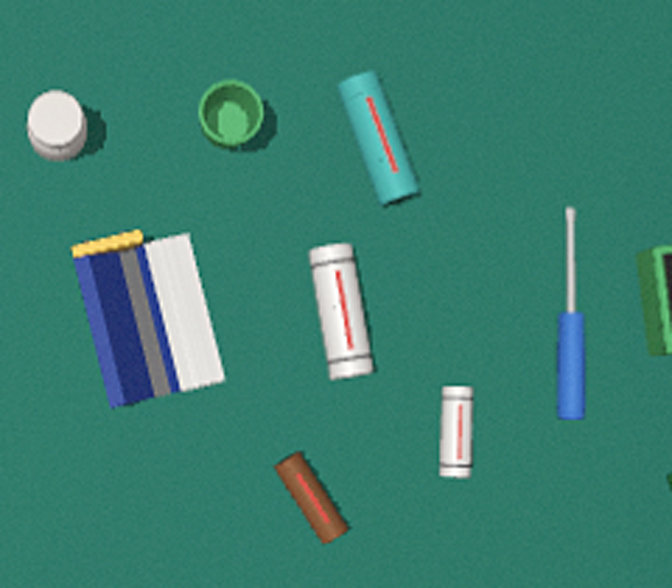

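View pics/side0.png

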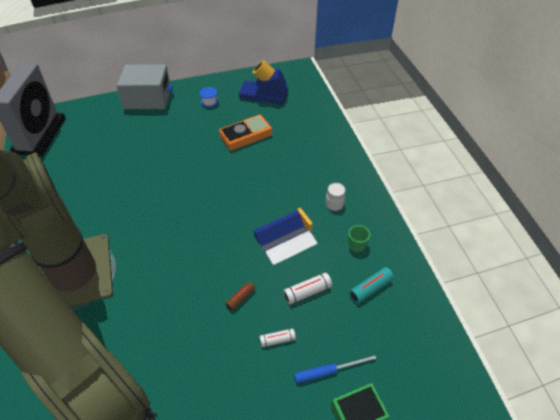

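The top picture shows four possible housings:
- large silver cylinder at (361,201)
- small silver one at (403,244)
- turquoise one at (375,138)
- brown one at (350,267)

The description picks the large silver one at (361,201), and the crop confirms it: silver, dark bands, red stripe. The V-rest is at (292,205), with its stop on the far (+x) end. Next I'll measure the housing and V-rest axes.

```bash
cat > m.py <<'E'
from h import *
from scipy.optimize import minimize
np.set_printoptions(precision=4,suppress=True)
def fit(c,name,guess,pts,yaw0):
    ms=[d for d in models.masks_of(c,name)]
    g=proj(c,guess)
    m=min(ms,key=lambda d:np.hypot(*(np.argwhere(d['pixels']).mean(0)[::-1]-g)))['pixels'].astype(np.uint8)
    def sil(q):
        P=R.from_euler('z',q[2]).apply(pts)+[q[0],q[1],0]
        uv=np.array([proj(c,p) for p in P])
        im=np.zeros((420,560),np.uint8)
        cv2.fillConvexPoly(im,cv2.convexHull((uv*16).round().astype(np.int32)),255,cv2.LINE_AA,4);return im/255.
    # hull of mask compared with hull of model
    h=cv2.convexHull(np.argwhere(m)[:,::-1].astype(np.int32).copy());hm=np.zeros_like(m);cv2.fillConvexPoly(hm,h,1)
    f=lambda q:np.abs(sil(q)-hm).sum()
    q0=np.array([guess[0],guess[1],yaw0])
    S=np.vstack([q0]+[q0+d for d in np.diag([.01,.01,.1])])
    o=minimize(f,q0,method='Nelder-Mead',options=dict(initial_simplex=S,maxiter=200))
    return o.x,o.fun,hm.sum()
prof=[(-60,0),(-17,10),(37,30),(50,30),(50,0)]
VP=np.array([(x,y,z) for x in(-62,80) for y,z in prof]+[(x,y,z) for x in(80,90) for y in(-15,50) for z in(0,36)])/1e3
t=np.linspace(0,2*np.pi,24)
HP=np.array([(x,20*np.cos(a),20+20*np.sin(a)) for x in(-60,60) for a in t])/1e3
def house(c,g,y):return fit(c,'housing',g,HP,y)
E
python3 - <<'E'
from m import *
for c in['top','side']:
    print(c,'H',fit(c,'housing',[.598,-.228,.02],HP,.15)); print('V',fit(c,'vrest',[.584,-.048,.01],VP,.2))
im=cams.snapshot('top').astype(int)[180:228,345:378]
red=np.argwhere((im[...,0]>im[...,1]+60))[:,::-1]+[345,180]
W=np.array([at('top',u,v,.04)[:2] for u,v in red]);u,s,v=np.linalg.svd(W-W.mean(0));print('stripe',W.mean(0),np.arctan(v[0][1]/v[0][0]),len(red))
E
```

```text
Traceback (most recent call last):
  File "m.py", line 18, in fit
    o=minimize(f,q0,method='Nelder-Mead',options=dict(initial_simplex=S,maxiter=200))
  File "m.py", line 15, in <lambda>
    f=lambda q:np.abs(sil(q)-hm).sum()
                      ~~~^^^
  File "m.py", line 10, in sil
    uv=np.array([proj(c,p) for p in P])
                 ~~~~^^^^^
  File "h.py", line 12, in proj
    p=cams.camera_params(cam);c=R.from_quat(p['orientation']).inv().apply(np.array(P)-p['eye'])
ValueError: time passes only in moves, steps and waits
```

```bash
sed -i "s/cams.camera_params(cam)/cp(cam)/" h.py; sed -i "3a _c={}\ndef cp(c):\n    if c=='wrist':return cams.camera_params(c)\n    if c not in _c:_c[c]=cams.camera_params(c)\n    return _c[c]" h.py
python3 - <<'E'
from m import *
for c in['top','side']:
    print(c,'H',fit(c,'housing',[.598,-.228,.02],HP,.15)); print('V',fit(c,'vrest',[.584,-.048,.01],VP,.2))
im=cams.snapshot('top').astype(int)[180:228,345:378]
red=np.argwhere((im[...,0]>im[...,1]+60))[:,::-1]+[345,180]
W=np.array([at('top',u,v,.04)[:2] for u,v in red]);u,s,v=np.linalg.svd(W-W.mean(0));print('stripe',W.mean(0),np.arctan(v[0][1]/v[0][0]),len(red))
print(r.get_state()['clock'])
E
```

```text
top H (array([ 0.5982, -0.2283,  0.1598]), np.float64(67.26666666666665), np.uint64(766))
V (array([ 0.5816, -0.0485,  0.2391]), np.float64(160.50588235294117), np.uint64(2414))
side H (array([ 0.5993, -0.2278,  0.1848]), np.float64(68.05490196078432), np.uint64(773))
V (array([ 0.5828, -0.049 ,  0.2616]), np.float64(176.7137254901961), np.uint64(2081))
stripe [ 0.5965 -0.2282] 0.15522183874182577 52
1.2
```

Request:
jog_arm --turn '[[0,0,-0.185],[0,0,-0.37],[0,0,-0.555],[0,0,-0.74],[0,0,-0.925],[0,0,-1.11],[0,0,-1.295],[0,0,-1.481],[0,0,-1.481],[0,0,-1.481],[0,0,-1.481],[0,0,-1.481],[0,0,-1.481],[0,0,-1.481]]' --translation '[[0.05,-0.016,0],[0.1,-0.032,0],[0.15,-0.048,0.02],[0.2,-0.064,0.04],[0.25,-0.08,0.06],[0.3,-0.097,0.08],[0.35,-0.113,0.1],[0.4,-0.129,0.11],[0.45,-0.145,0.12],[0.494,-0.159,0.13],[0.494,-0.159,0.14],[0.494,-0.159,0.14],[0.494,-0.159,0.14],[0.494,-0.159,0.14]]' --grip '[0.3,0.3,0.3,0.3,0.3,0.3,0.3,0.3,0.3,0.3,0.3,0.3,0.3,0.3]'

```text
clock: 2.95
tool_pos: [0.6171, -0.2837, 0.1183]
eef_rot: [0.619, 0.785, -0.0, 0.0]
contact_force: [-0.9, -0.3, -0.2]
opening: 0.698
finger_force: 0.0
```

Request:
jog_arm --turn '[[0,0,0],[0,0,0],[0,0,0],[0,0,0],[0,0,0],[0,0,0],[0,0,0],[0,0,0],[0,0,0],[0,0,0],[0,0,0],[0,0,0],[0,0,0],[0,0,0],[0,0,0],[0,0,0],[0,0,0],[0,0,0],[0,0,0],[0,0,0]]' --translation '[[0,0,0.03],[0,0,0.06],[0,0,0.084],[0,0,0.084],[0.01,0,0.084],[0.018,0,0.084],[0.023,0,0.084],[0.028,0,0.084],[0.032,0,0.084],[0.037,0,0.084],[0.042,0,0.084],[0.048,0,0.084],[0.054,0,0.084],[0.06,0,0.084],[0.066,0,0.084],[0.072,0,0.084],[0.078,0,0.084],[0.084,0,0.084],[0.09,0,0.084],[0.096,0,0.084]]' --grip '[0.3,0.3,0.3,0.3,0.3,0.3,0.3,0.3,0.3,0.3,0.3,0.3,0.3,0.3,0.3,0.3,0.3,0.3,0.3,0.3]'

```text
clock: 5.45
tool_pos: [0.595, -0.1885, 0.0337]
eef_rot: [0.618, 0.786, -0.0, 0.0]
contact_force: [0.2, 0.0, 0.6]
opening: 0.699
finger_force: 0.1
```

```bash
python3 - <<'E'
from m import *
c='top';im=cams.snapshot(c);cv2.imwrite('pics/t1.png',cv2.resize(im[140:300,220:440,::-1],None,fx=3,fy=3,interpolation=2))
for c in['top','side']:
    if c=='side':cams.snapshot(c)
    for d in models.place_of(c,'housing'):print(c,round(d['p'],2),np.array(d['position']))
print(r.get_state()['tool_pos'],r.get_state()['contact_force'])
E
```

```text
top 0.79 [ 0.7596 -0.2665  0.0184]
top 0.62 [ 0.5884 -0.1542  0.0163]
top 0.54 [ 0.426  -0.1974  0.0155]
side 0.66 [ 0.7597 -0.2645  0.0198]
side 0.62 [ 0.4258 -0.1949  0.0136]
side 0.61 [ 0.4881 -0.3365  0.0165]
side 0.59 [ 0.5884 -0.1515  0.0202]
[ 0.5951 -0.1888  0.0337] [ 0.6615 -0.3857  0.8252]
```

View pics/t1.png

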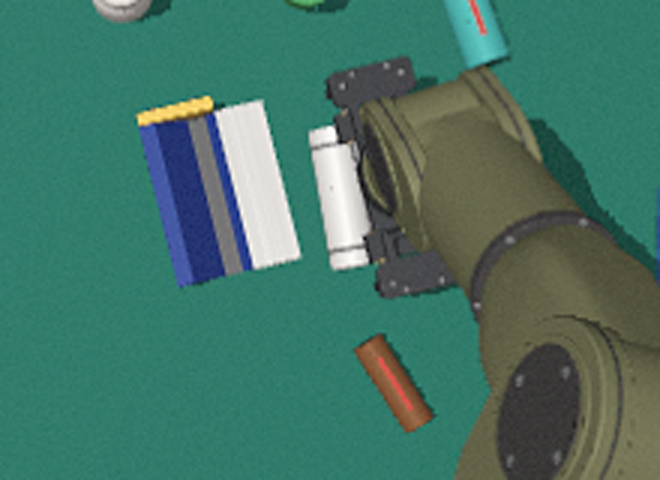

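The housing (crop: 322,130 to 350,268) is rolling and nearly parallel to the ramp, so I'll push on up it.

Request:
jog_arm --turn '[[0,0,0],[0,0,0],[0,0,0],[0,0,0],[0,0,0],[0,0,0],[0,0,0],[0,0,0],[0,0,0],[0,0,0],[0,0,0],[0,0,0],[0,0,0],[0,0,0],[0,0,0],[0,0,0],[0,0,0],[0,0,0],[0,0,0],[0,0,0]]' --translation '[[0.006,0,0],[0.012,0,0],[0.018,0,0],[0.024,0,0],[0.03,0,0],[0.036,0,0],[0.042,0,0],[0.047,0,0],[0.052,0,-0.001],[0.057,0,-0.002],[0.062,0,-0.003],[0.067,0,-0.004],[0.071,0,-0.005],[0.075,0,-0.006],[0.079,0,-0.007],[0.082,0,-0.008],[0.082,0,-0.008],[0.082,0,-0.008],[0.082,0,-0.008],[0.082,0,-0.008]]' --grip '[0.3,0.3,0.3,0.3,0.3,0.3,0.3,0.3,0.3,0.3,0.3,0.3,0.3,0.3,0.3,0.3,0.3,0.3,0.3,0.3]'

```text
clock: 8.15
tool_pos: [0.5757, -0.1085, 0.0415]
eef_rot: [0.618, 0.786, 0.0, -0.0]
contact_force: [0.3, -0.3, -0.1]
opening: 0.703
finger_force: 0.3
```

```bash
python3 - <<'E'
from m import *
c='top';im=cams.snapshot(c);cv2.imwrite('pics/t2.png',cv2.resize(im[140:270,220:400,::-1],None,fx=4,fy=4,interpolation=2))
for c in['top','side']:
    if c=='side':cams.snapshot(c)
    for d in models.place_of(c,'housing'):print(c,round(d['p'],2),np.array(d['position']))
print(r.get_state()['tool_pos'],r.get_state()['contact_force'])
E
```

```text
top 0.93 [ 0.7605 -0.2682  0.0195]
top 0.87 [ 0.5747 -0.074   0.0271]
top 0.65 [ 0.4839 -0.3365  0.0129]
side 0.66 [ 0.7612 -0.266   0.02  ]
side 0.61 [ 0.4876 -0.3351  0.0172]
side 0.59 [ 0.4265 -0.1995  0.0165]
side 0.53 [ 0.5721 -0.0804  0.0252]
[ 0.5754 -0.1087  0.0415] [-0.0713  0.2956 -0.5333]
```

View pics/t2.png

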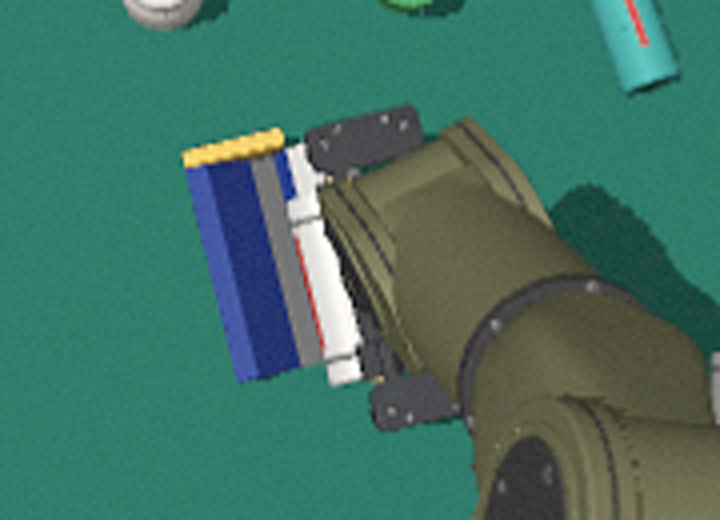

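It's square on the ramp, resting against both fingers near the crest. Next I'll push it over.

Request:
jog_arm --turn '[[0,0,0],[0,0,0],[0,0,0],[0,0,0],[0,0,0],[0,0,0],[0,0,0],[0,0,0],[0,0,0],[0,0,0],[0,0,0],[0,0,0]]' --translation '[[0.004,0,-0.001],[0.008,0,-0.001],[0.011,0,-0.002],[0.014,0,-0.002],[0.017,0,-0.002],[0.02,0,-0.002],[0.023,0,-0.002],[0.023,0,-0.002],[0.023,0,-0.002],[0.015,0,-0.002],[0,0,-0.02],[-0.01,0,-0.06]]' --grip '[0.3,0.3,0.3,0.3,0.3,0.3,0.3,0.3,0.3,0.3,0.3,0.3]'

```text
clock: 9.85
tool_pos: [0.577, -0.1206, 0.1009]
eef_rot: [0.619, 0.786, -0.001, -0.001]
contact_force: [1.3, -0.1, 0.2]
opening: 0.7
finger_force: 0.0
```

```bash
python3 - <<'E'
from m import *
c='top';im=cams.snapshot(c);cv2.imwrite('pics/t3.png',cv2.resize(im[140:270,220:400,::-1],None,fx=4,fy=4,interpolation=2))
for c in['top','side']:
    if c=='side':cams.snapshot(c)
    for d in models.place_of(c,'housing'):print(c,round(d['p'],2),np.array(d['position']))
    for d in models.place_of(c,'seat'):print(c,'seat',round(d['p'],2),np.array(d['position']))
print(r.get_state()['tool_pos'],r.get_state()['contact_force'])
E
```

```text
top 0.69 [ 0.5625 -0.0493  0.0187]
top 0.69 [ 0.7613 -0.2678  0.0205]
top 0.4 [ 0.4815 -0.3379  0.012 ]
top seat 0.59 [ 0.5997 -0.0422  0.0204]
side 0.95 [ 0.4826 -0.3367  0.0145]
side 0.79 [ 0.7614 -0.2637  0.0198]
side 0.63 [ 0.567  -0.053   0.0208]
side 0.61 [ 0.4277 -0.1998  0.0166]
side seat 0.8 [ 0.6017 -0.0481  0.0216]
[ 0.5774 -0.119   0.101 ] [-0.0997 -0.4356 -1.3231]
```

View pics/t3.png

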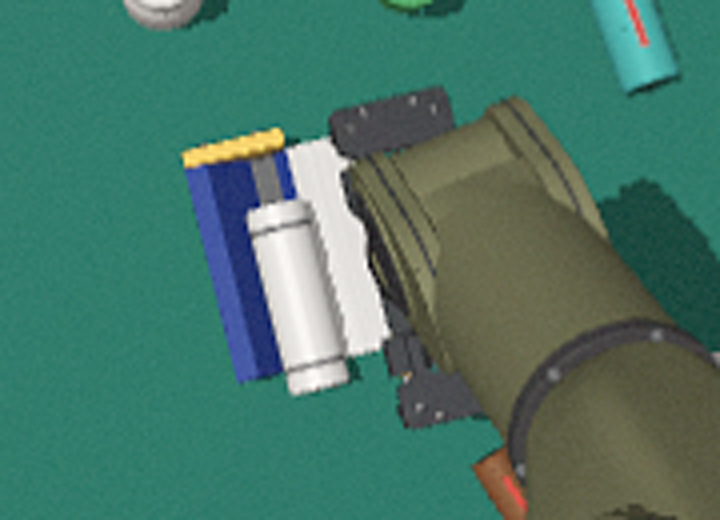

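Seated in the groove: top crop shows it from (280,205) to (318,385), about 37 mm short of the stop. Next I'll move the closed fingers behind the open end.

Request:
jog_arm --turn '[[0,0,0],[0,0,0],[0,0,0],[0,0,0],[0,0,0],[0,0,0],[0,0,0],[0,0,0],[0,0,0],[0,0,0]]' --translation '[[0,-0.05,0],[0.03,-0.1,0],[0.0676,-0.1,0],[0.0676,-0.1,0],[0.0676,-0.1,0],[0.0676,-0.1,0],[0.0676,-0.1,0.03],[0.0676,-0.1,0.067],[0.0676,-0.1,0.067],[0.0676,-0.1,0.067]]' --grip '[1,1,1,1,1,1,1,1,1,1]'

```text
clock: 11.4
tool_pos: [0.4653, -0.0773, 0.0353]
eef_rot: [0.618, 0.786, -0.0, 0.0]
contact_force: [-0.1, -0.7, 0.3]
opening: 0.001
finger_force: 0.0
```

```bash
python3 - <<'E'
from m import *
s=r.get_state();d=s['tool_pos'][:2]-[.582,-.0487];print(s['tool_pos'],s['opening'],d@[.972,.236],d@[-.236,.972])
E
```

```text
[ 0.4653 -0.0773  0.0353] 0.0011603698999724655 -0.12019486231224644 -0.00020575991240964387
```

Request:
jog_arm --turn '[[0,0,0],[0,0,0],[0,0,0],[0,0,0],[0,0,0],[0,0,0],[0,0,0],[0,0,0],[0,0,0],[0,0,0],[0,0,0],[0,0,0],[0,0,0],[0,0,0],[0,0,0],[0,0,0],[0,0,0]]' --translation '[[0,0.008,0],[0,0.015,0],[0,0.02,0],[0,0.024,0],[0,0.028,0],[0,0.032,0],[0,0.036,0],[0,0.04,0],[0,0.043,0],[0,0.046,0],[0,0.049,0],[0,0.052,0],[0,0.054,0],[0,0.056,0],[0,0.058,0],[0,0.058,0],[0,0.058,0]]' --grip '[1,1,1,1,1,1,1,1,1,1,1,1,1,1,1,1,1]'

```text
clock: 13.52
tool_pos: [0.5218, -0.063, 0.0348]
eef_rot: [0.618, 0.786, 0.0, 0.0]
contact_force: [0.2, 0.1, -0.7]
opening: 0.007
finger_force: 0.3
```

```bash
python3 - <<'E'
from m import *
im=cams.snapshot('top');cv2.imwrite('pics/t4.png',cv2.resize(im[160:260,240:380,::-1],None,fx=5,fy=5,interpolation=2))
for d in models.place_of('top','housing'):print(round(d['p'],2),np.array(d['position']))
s=r.get_state();d=s['tool_pos'][:2]-[.582,-.0487];print(s['contact_force'],d@[.972,.236],d@[-.236,.972])
E
```

```text
0.87 [ 0.4809 -0.3329  0.0126]
0.63 [ 0.5954 -0.0411  0.0196]
0.63 [ 0.759  -0.2667  0.0176]
0.47 [0.7707 0.0367 0.0003]
[-0.456   0.0208 -1.1146] -0.061877353585470155 0.0003307219734036702
```

View pics/t4.png

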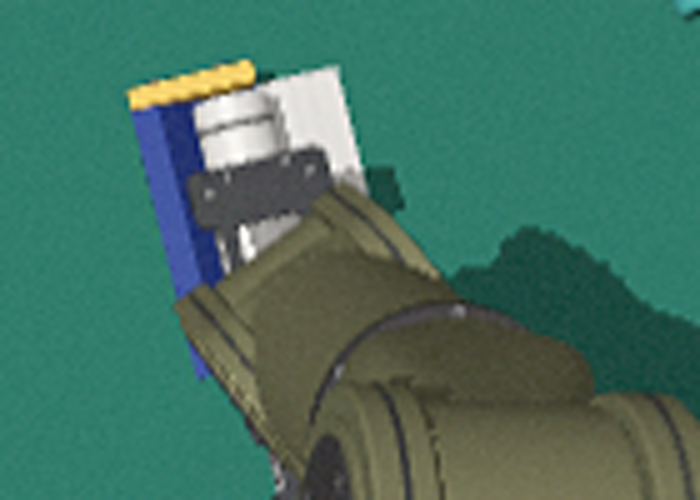

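A small gap of about 5 mm to the stop remains. I'll creep forward and watch the force.

Request:
jog_arm --turn '[[0,0,0],[0,0,0],[0,0,0],[0,0,0],[0,0,0],[0,0,0]]' --translation '[[0,0.001,0],[0,0.002,0],[0,0.003,0],[0,0.004,0],[0,0.004,0],[0,0.004,0]]' --grip '[1,1,1,1,1,1]'

```text
clock: 14.38
tool_pos: [0.5256, -0.0621, 0.0347]
eef_rot: [0.618, 0.786, 0.0, 0.0]
contact_force: [-1.6, -0.5, 0.9]
opening: 0.005
finger_force: 1.3
```

Request:
jog_arm --turn '[[0,0,0],[0,0,0],[0,0,0]]' --translation '[[0,0.001,0],[0,0.002,0],[0,0.002,0]]' --grip '[1,1,1]'

```text
clock: 14.75
tool_pos: [0.5274, -0.0617, 0.0347]
eef_rot: [0.618, 0.786, 0.0, 0.0]
contact_force: [-2.7, -0.3, 1.5]
opening: 0.005
finger_force: 1.5
```

Request:
jog_arm --turn '[[0,0,0],[0,0,0],[0,0,0]]' --translation '[[0,0.001,0],[0,0.002,0],[0,0.002,0]]' --grip '[1,1,1]'

```text
clock: 15.12
tool_pos: [0.5276, -0.0617, 0.0347]
eef_rot: [0.618, 0.786, -0.001, -0.001]
contact_force: [-6.3, -1.9, 5.0]
opening: 0.002
finger_force: 3.2
```

Request:
jog_arm --turn '[[0,0,0],[0,0,0]]' --translation '[[0,0.001,0],[0,0.001,0]]' --grip '[1,1]'

```text
clock: 15.38
tool_pos: [0.5277, -0.0617, 0.0347]
eef_rot: [0.618, 0.786, -0.002, -0.001]
contact_force: [-7.8, -1.1, 6.3]
opening: 0.005
finger_force: 4.1
```

The tool has stalled and the force is rising, so the housing is against the stop. I'll back off straight along the groove, then rise.

Request:
jog_arm --turn '[[0,0,0],[0,0,0],[0,0,0],[0,0,0],[0,0,0],[0,0,0],[0,0,0],[0,0,0],[0,0,0]]' --translation '[[0,-0.005,0],[0,-0.02,0],[0,-0.05,0],[0,-0.06,-0.03],[0,-0.06,-0.08],[0,-0.06,-0.13],[0,-0.06,-0.15],[0,-0.06,-0.15],[0,-0.06,-0.15]]' --grip '[1,1,1,1,1,1,1,1,1]'

```text
clock: 16.5
tool_pos: [0.472, -0.0751, 0.184]
eef_rot: [0.618, 0.786, 0.0, 0.0]
contact_force: [-0.1, 0.0, -0.7]
opening: 0.005
finger_force: 0.0
```

```bash
python3 - <<'E'
from m import *
im=cams.snapshot('top');cv2.imwrite('pics/t5.png',cv2.resize(im[160:260,240:380,::-1],None,fx=5,fy=5,interpolation=2))
for c in('top','side'):
    if c=='side':cams.snapshot(c)
    for n in('housing','seat','jar','cup'):
        for d in models.place_of(c,n)[:3]:print(c,n,round(d['p'],2),np.array(d['position']))
E
```

```text
top housing 0.86 [ 0.6007 -0.0418  0.0209]
top housing 0.8 [ 0.4831 -0.3367  0.013 ]
top housing 0.64 [ 0.7597 -0.2648  0.0187]
top seat 0.7 [ 0.597  -0.0426  0.0199]
top jar 0.86 [ 0.7679  0.038  -0.0008]
top cup 0.7 [ 0.7792 -0.121  -0.0009]
side housing 0.93 [ 0.602  -0.0441  0.0197]
side housing 0.77 [ 0.4257 -0.1982  0.0149]
side housing 0.73 [ 0.6597 -0.0295  0.0234]
side jar 0.67 [ 0.7715  0.0364 -0.004 ]
side cup 0.59 [ 0.7813 -0.1234 -0.0026]
```

View pics/t5.png

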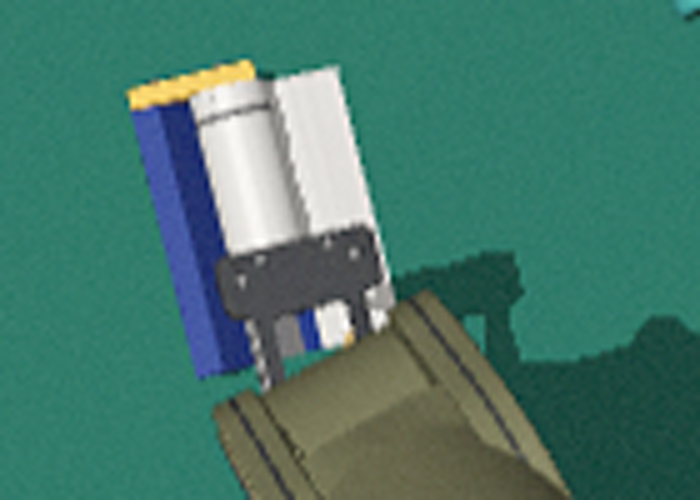

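The housing's end touches the yellow plate (at about 232,85 in the crop), it lies in the groove, and the jar and cup haven't moved. I'll hand it in.

```bash
python3 -c "
from plant import r
print(r.finish_job())"
```

```text
the job is handed in; nothing more can be done
None
```

I handed the job in at about 17 s, with no verdict returned: the housing was rolled over the ramp into the V-rest groove and slid against the yellow stop, and the arm is clear. The jar and cup measured unmoved; I did not re-measure the meter and screwdriver, but the arm did not go near the meter and only passed high over the screwdriver.

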